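# Pack the reagent bottles snug behind the rack's sliding stop

## Task

Stand the three amber reagent bottles in one row in the bottle rack, upright, between its fixed wooden end wall and the sliding metal stop, with the tallest bottle next to the end wall and the other two in either order. Then push the stop up against the row until it is snug, with the tall bottle touching the end wall and no gaps left, and finally lock the stop by rolling the black thumbwheel in its top all the way away from the robot with a fingertip. Leave the other things on the bench alone.

Things in the scene. Friction and masses are not known exactly. Their poses are not given: they have to be found in the camera images.
- rack: fixed rack: wooden base 80 x 290 mm, 8 mm thick (bottles stand on it), two metal side rails along its y axis (tops 28 mm above the bench, channel 52 mm wide between them), upright wooden end wall (top 80 mm) at the +y end. Origin on the bench, on the channel's middle line. y runs along the channel towards the wall, x across it, away from the robot, z up
- rack_wall (a point): foot of the end wall's inner face, on the channel's middle line and at the base's top: rack frame (0, 0.140, 0.008)
- stop_face (a point): foot of the sliding stop's bottle face, on the channel's middle line, 8.5 mm above the bench. The face is a plate 50 mm wide, its top 54 mm above this point. Clear length from here to rack_wall: 200 mm minus joint stop
- stop_back (a point): centre of the stop's flat back, 50 mm behind its face (towards rack -y), 38.5 mm above the bench: push here along rack +y. The stop is 50 mm wide and 50 mm long, its top 62.5 mm above the bench. Behind it the channel is open, with room for a fingertip at 33 mm above the bench and up
- stop (a joint): slide of the stop along rack +y, m: 0 fully open (clear length 200 mm), 0.110 fully in. About 2 N moves it, and it stays where it is left. The three bottles together take up about 116 to 120 mm when they touch, so the row is snug at about 0.080 to 0.084; the push then meets a hard end
- wheel_top (a point): top of the black ribbed thumbwheel's rim, in the middle of the stop's top, 27.5 mm behind the bottle face, 70.5 mm above the bench. The wheel is 40 mm across, 10 mm wide, its axle along rack y; only the uppermost 8 mm of its rim stand out of the stop's top. This point moves with the stop, not with the wheel
- wheel (a joint): turn of the thumbwheel, rad: 0 unlocked, 1.3 end stop, locked. Grows as the top of the rim moves along rack +x (away from the robot), 20 mm a radian. About 1 N at the rim: a fingertip pressed on it with a few newtons and drawn along +x turns it, in one or more strokes. Stays where left; locking does not change how the stop slides
- bottle_tall: tall amber glass bottle with a black cap, 125 mm tall, body 39 mm across up to 76 mm, then a neck 20 mm across; 0.07 to 0.17 kg. Origin at the centre of its underside, z up its axis
- bottle_black: low amber bottle with a black cap, 96 mm tall, body 43 mm across up to 55 mm, then a neck 20 mm across; 0.07 to 0.17 kg; origin at the centre of its underside, z up its axis
- bottle_white: low amber bottle with a white cap, 95 mm tall, body 42 mm across up to 55 mm, then a neck 20 mm across; 0.07 to 0.17 kg; origin at the centre of its underside, z up its axis
- dropper: bystander: small amber dropper bottle, 33 mm across, 76 mm tall, red top, behind the rack; origin at its underside
- stopper: bystander: grey rubber stopper, 24 mm across, 26 mm tall, among the bottles; origin at its underside
- matchbox: bystander: matchbox 38 x 60 x 15 mm, behind the rack at the left; origin at its underside
- crucible: bystander: white crucible, 39 mm across, 32 mm tall, behind the rack; origin at its underside
- jar: bystander: small grey-filled glass jar, 47 mm across, 46 mm tall, behind the rack's right end; origin at its underside
- small_stopper: bystander: black rubber stopper, 18 mm across, 22 mm tall, among the bottles; origin at its underside

How it is judged:
By the outcome, as a careful person would: the job done as asked, in the order asked, and still so for the second after the job is handed in, with the robot touching nothing.
It also fails if it takes over 72 s, if anything falls off the work surface, if the arm or the gripper's body presses on something with over 40 N, if the wrist force passes 120 N, or if a joint passes its speed limit or range.

## Robot

A 7-joint arm with a two-finger parallel gripper is mounted at the origin on a cart in front of the work surface, level with it; the furniture and walls round the work are solid. World frame = base frame: x ahead of the robot, y to its left, z up, the work surface at z = 0. Lengths are in m, angles in rad, forces in N, time in s.
With the tool pointing down it reaches from about 0.425 to 0.875 m from the base axis. Payload 8.4 kg.
Tool frame: the origin (TCP) lies on the mounting face of the last link; the fingertips stand 182 mm ahead of it and the grasp point (between the pads) lies pinch_z ahead of it (pinch_z is the distance from the TCP to the grasp point, in m); z points along the fingers, y is the line along which they close (so a half turn about z gives the same grasp; the last joint's range is limited). The gripper opens to 87 mm and grips with 3 to 60 N. Pads are 19 mm wide; open, the fingers measure 117 mm over their backs; the gripper's body (75 mm by 190 mm) begins 51 mm behind the grasp point.
Start: joints at [1.067, 0.333, 0.04, 1.465, -0.013, 1.343, -0.059], TCP at [0.256, -0.597, 0.405] pointing down, gripper open.
Joint ranges: [-2.58, 2.58], [-0.38, 2.09], [-1.3, 1.39], [0.25, 2.4], [-1.5, 4.64], [0.08, 2.09], [-2.65, 2.65]. Speed limits (rad/s): [2.22, 2.22, 2.79, 2.79, 3.14, 3.14, 3.14].

## Interface

Orientations are given as [roll, pitch, yaw] about the fixed x, y, z axes, in that order (R = Rz(yaw) Ry(pitch) Rx(roll)).
In Python, from rig import * gives the robot as it stands.
- The arm moves only by the shell command python3 -m crank 'ROWS' [OPENING]. ROWS is JSON, a list of rows, each a list of 2 entries, a list of its own where there are three numbers: the shift along the tool's x, y, z in units of 0.02 m (1.0 is 0.02 m), then the turn, a rotation vector about the tool's x, y, z in units of 4 degrees (1.0 is 4 degrees). A call has 1 to 20 rows; each row shifts and turns the commanded pose from where the row before left it, along the tool's axes as they then stand; what a row does not reach is not made up. A row lasts 1/12 s, in which the tool goes at most 41.7 mm and 7.16 degrees, less where a joint would pass 70% of its speed; a pose out of reach is approached as far as the arm can. A call with a number of a shift or a turn outside -1 to 1 is refused whole. A call with a gripper value outside its range is refused whole. OPENING is the gripper command: -1 is shut, 1 is fully open, values between are in proportion, set as the call begins (- or left out, the last holds). The fingers move at their own pace and stop on an object; the grip force is fixed at half the most. Time passes only in rows, so rows that do not move let the fingers close. It gives the time, the measured TCP pose, the force, the opening and the grip force at its end, in the units of the state.
- read_state(): the state, without advancing time (a new reading comes with each control period).
- read_camera(name): name is "scene" or "top" or "wrist"; returns a dict with "frame" (400x640x3 uint8, red, green, blue), "intrinsics" (3x3 intrinsics, pixels), "extrinsics" (4x4, takes a point from camera to world coordinates). Camera axes: x right, y down, z forward; pixel columns grow to the right and rows downward; lengths in m; the calibration is good to about 2 mm. A picture is of the moment at which its call begins. There is no depth.
- finish_job(): hands the job in; it is judged then, once.
Trained networks look in a picture, given as the dict that the camera call returned (one of the last four; its "shot" number tells which), for a name from the list of things; names that differ only in an ending like _2 or _b are one class to them, and where a whole thing is asked for, a point or a joint stands for the part that bears it (a point fixed in the world has none). Each returns a list of dicts, best first, with "score" (0 to 1); they miss things now and then, are a little off and sometimes report something else, mostly with a low value. They report only what shows in the picture. A call takes as long as a camera call.
- look_for(picture, query): "at" ([row, column] in pixels, amid what is visible of it).
The state is a dict: "time": time; "joint_positions": joint angles; "qvel": joint speeds; "tau": joint torques, N m; "position": TCP position; "orientation": TCP orientation; "ft_force": force on the tool from outside, world axes, zero at the start; "moment": the same for the moment, N m; "finger_gap": opening from 0.0 (shut) to 1.0 (fully open); "gripper_force": force on a finger pad.
Only numpy, scipy, OpenCV 4.12 (cv2) and the standard library are available. Lean on these libraries where they do the work, as an engineer would, in place of code of your own. Each camera call takes 0.05 s, during which the arm holds its last target. There are 200 camera calls.

## Working session

There is one attempt and no reset: what is moved stays moved. The work goes in short steps, Python scripts to look and compute and a shell command to move; the robot and the scene stay as the last step left them, time stands still between calls to the robot, and variables do not carry over. Pictures are saved under pics/ and viewed, at most 10 in all, crops included, and the job is handed in when it is done.

```bash
ls; mkdir -p pics; cat > h.py <<'E'
from rig import *
import numpy as np, cv2
def ray(p,rc):
    K=np.array(p["intrinsics"]);E=np.array(p["extrinsics"])
    d=E[:3,:3]@np.linalg.solve(K,[rc[1],rc[0],1.]);return E[:3,3],d
def at(p,rc,z):
    o,d=ray(p,rc);return (o+d*(z-o[2])/d[2]).round(4)
def pix(p,X):
    K=np.array(p["intrinsics"]);E=np.array(p["extrinsics"])
    c=K@(E[:3,:3].T@(np.array(X)-E[:3,3]));return (c[:2]/c[2])[::-1].round(1)
def save(p,n,crop=None):
    f=p["frame"][:,:,::-1]
    if crop: f=f[crop[0]:crop[1],crop[2]:crop[3]]
    cv2.imwrite("pics/"+n,f)
E
python3 - <<'E'
from h import *
s=read_state();print({k:s[k] for k in("time","position","orientation","finger_gap","ft_force")}); print([k for k in s])
hz=dict(bottle_tall=.06,bottle_black=.05,bottle_white=.05,stop_face=.035,stop_back=.0385,wheel_top=.0705,rack_wall=.008,rack=.01,dropper=.04,stopper=.013,small_stopper=.011,jar=.02,crucible=.016,matchbox=.007)
ims=[]
for c in("top","scene"):
    p=read_camera(c);ims.append(p["frame"]);
    print(c,np.array(p["extrinsics"]).round(3).tolist())
    for q,z in hz.items():
        r=look_for(p,q)
        print(q,[(round(x["score"],2),np.round(x["at"]).tolist(),at(p,x["at"],z)[:2].tolist()) for x in r[:2]])
    save(p,c+"0.png")
try: import rig; print([n for n in dir(rig) if not n.startswith('_')])
except Exception as e: print(e)
E
```

```text
pics
{'time': 0.0, 'position': array([ 0.25588594, -0.5973177 ,  0.40386513]), 'orientation': array([-3.13998101e+00,  1.07112480e-04,  4.04714880e-01]), 'finger_gap': 0.9994534498394221, 'ft_force': array([-0.61972522, -0.55432566,  0.25666174])}
['time', 'joint_positions', 'qvel', 'tau', 'position', 'orientation', 'ft_force', 'moment', 'gripper_force', 'finger_gap']
top [[0.08, -0.975, 0.208, 0.416], [-0.997, -0.078, 0.02, -0.095], [-0.004, -0.209, -0.978, 0.93], [0.0, 0.0, 0.0, 1.0]]
bottle_tall [(0.75, [256.0, 348.0], [0.463, -0.1513]), (0.5, [203.0, 342.0], [0.5894, -0.1275])]
bottle_black [(0.74, [251.0, 236.0], [0.4541, 0.1167])]
bottle_white [(0.6, [254.0, 298.0], [0.4589, -0.0311]), (0.33, [202.0, 341.0], [0.5928, -0.1256])]
stop_face [(0.96, [203.0, 341.0], [0.5944, -0.125])]
stop_back [(0.8, [201.0, 340.0], [0.5978, -0.1223])]
wheel_top [(0.96, [202.0, 341.0], [0.5891, -0.1248])]
rack_wall [(0.92, [201.0, 308.0], [0.5975, -0.0414])]
rack [(0.9, [194.0, 310.0], [0.6174, -0.046])]
dropper [(0.59, [146.0, 379.0], [0.7505, -0.2139]), (0.4, [260.0, 317.0], [0.4495, -0.0775])]
s
[... 810 characters left out ...]
.1353])]
stop_back [(0.92, [214.0, 319.0], [0.599, -0.1236])]
wheel_top [(0.97, [214.0, 320.0], [0.5679, -0.0939])]
rack_wall [(0.87, [238.0, 288.0], [0.6131, -0.0359]), (0.71, [216.0, 319.0], [0.6219, -0.1497])]
rack [(0.56, [239.0, 293.0], [0.5996, -0.0371])]
dropper [(0.58, [178.0, 304.0], [0.7384, -0.2115]), (0.46, [301.0, 286.0], [0.4456, 0.1259])]
stopper [(0.49, [260.0, 352.0], [0.4521, -0.0787])]
small_stopper []
jar [(0.67, [171.0, 340.0], [0.7173, -0.3318])]
crucible [(0.63, [229.0, 218.0], [0.7459, 0.069])]
matchbox [(0.72, [255.0, 193.0], [0.7173, 0.1588]), (0.33, [179.0, 304.0], [0.7715, -0.2445])]
['MotionError', 'finish_job', 'look_for', 'pinch_z', 'read_camera', 'read_state']
```

```bash
python3 - <<'E'
import cv2
from rig import pinch_z; print(pinch_z)
f=cv2.imread("pics/top0.png")[120:300,200:460]
cv2.imwrite("pics/top0z.png",cv2.resize(f,None,fx=3,fy=3,interpolation=2))
f=cv2.imread("pics/scene0.png")[150:340,170:420]
cv2.imwrite("pics/scene0z.png",cv2.resize(f,None,fx=3,fy=3,interpolation=2))
E
```

```text
0.1635
```

View pics/top0z.png

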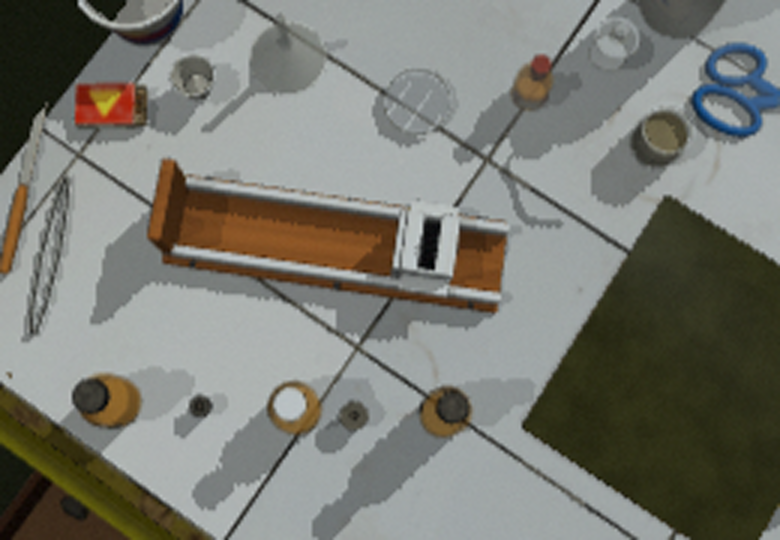

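View pics/scene0z.png

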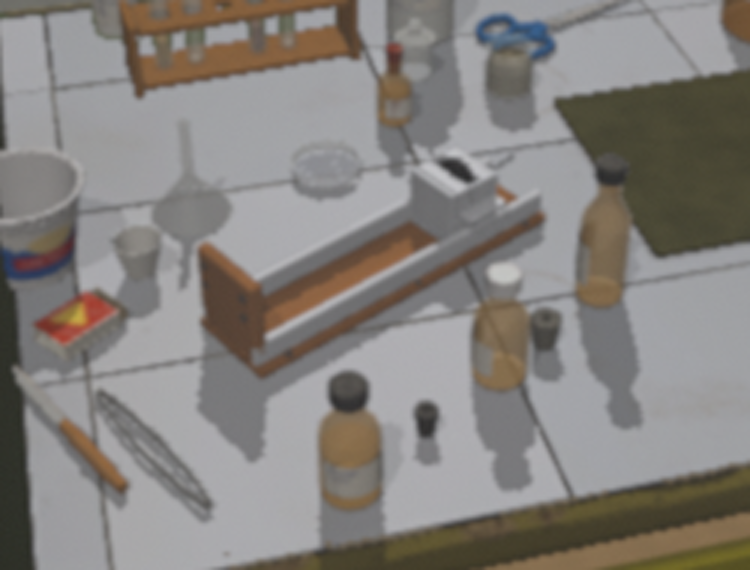

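```bash
python3 - <<'E'
from h import *
p=read_camera("top")
z=lambda x,y:[120+y/3,200+x/3]
for n,pt,h in [("railU_L",(190,180),.028),("railU_R",(507,226),.028),("railL_L",(175,250),.028),("railL_R",(500,297),.028),("wallTopL",(172,160),.08),("wallTopR",(160,243),.08),("wheelU",(432,215),.068),("wheelD",(427,270),.068),
 ("capT",(453,405),.125),("capW",(291,404),.095),("capB",(90,394),.096)]:
    print(n,at(p,z(*pt),h))
E
```

```text
railU_L [0.6391 0.0759 0.028 ]
railU_R [ 0.6205 -0.1956  0.028 ]
railL_L [0.5777 0.0816 0.028 ]
railL_R [ 0.5596 -0.193   0.028 ]
wallTopL [0.6417 0.0825 0.08  ]
wallTopR [0.573 0.084 0.08 ]
wheelU [ 0.6157 -0.1302  0.068 ]
wheelD [ 0.5703 -0.1292  0.068 ]
capT [ 0.4621 -0.1526  0.125 ]
capW [ 0.4548 -0.0327  0.095 ]
capB [0.45   0.1196 0.096 ]
```

```bash
python3 -m crank '[[[1,-0.16,0],[0,0,-0.54]],[[1,-0.16,0],[0,0,-0.54]],[[1,-0.16,0],[0,0,-0.54]],[[1,-0.16,0],[0,0,-0.54]],[[1,-0.16,0],[0,0,-0.54]],[[1,-0.16,0],[0,0,-0.54]],[[1,-0.16,0],[0,0,-0.54]],[[1,-0.16,0],[0,0,-0.54]],[[1,-0.16,0],[0,0,-0.54]],[[1,-0.16,0],[0,0,-0.54]],[[1,-0.16,0],[0,0,-0.54]],[[1,-0.16,0],[0,0,-0.54]],[[1,-0.16,0],[0,0,-0.54]],[[1,-0.16,0],[0,0,-0.54]],[[1,-0.16,0],[0,0,-0.54]],[[1,-0.16,0],[0,0,-0.54]],[[1,-0.16,0],[0,0,-0.54]],[[1,-0.16,0],[0,0,-0.54]]]'
```

```text
time: 3.05
position: [0.4835, -0.319, 0.4048]
orientation: [-3.142, 0.0, 1.087]
ft_force: [0.0, -1.0, 0.4]
finger_gap: 1.003
gripper_force: 0.0
```

```bash
python3 -m crank '[[[0.9,-0.16,0],[0,0,-0.54]],[[0.9,-0.16,0],[0,0,-0.54]],[[0.9,-0.16,0],[0,0,-0.54]],[[0.9,-0.16,0],[0,0,-0.54]],[[0.9,-0.16,0],[0,0,-0.54]],[[0.9,-0.16,0],[0,0,-0.54]],[[0.9,-0.16,0],[0,0,-0.54]],[[0.9,-0.16,0],[0,0,-0.54]],[[0.9,-0.16,0],[0,0,-0.54]],[[0.9,-0.16,0],[0,0,-0.54]],[[0.9,-0.16,0],[0,0,-0.54]],[[0,0,0],[0,0,0]]]'
python3 - <<'E'
from h import *
s=read_state();print(s["position"],s["orientation"])
p=read_camera("wrist");save(p,"w1.png");print(np.array(p["extrinsics"]).round(3).tolist())
for q,z in dict(bottle_tall=.1,bottle_black=.08,bottle_white=.08,stop_back=.0385,wheel_top=.0705,rack_wall=.008,stopper=.013,small_stopper=.011).items():
    r=look_for(p,q);print(q,[(round(x["score"],2),np.round(x["at"]).tolist(),at(p,x["at"],z)[:2].tolist()) for x in r[:2]])
E
```

```text
time: 4.05
position: [0.5073, -0.1179, 0.405]
orientation: [3.141, -0.001, 1.507]
ft_force: [0.6, 1.0, 0.7]
finger_gap: 0.999
gripper_force: 0.0
[ 0.50728659 -0.11794541  0.40504554] [ 3.14131721e+00 -1.11159202e-03  1.50673591e+00]
[[0.998, -0.061, -0.019, 0.513], [-0.064, -0.951, -0.303, -0.033], [-0.0, 0.303, -0.953, 0.385], [0.0, 0.0, 0.0, 1.0]]
bottle_tall [(0.67, [219.0, 272.0], [0.4655, -0.1354])]
bottle_black [(0.17, [112.0, 403.0], [0.5822, -0.0543])]
bottle_white [(0.76, [91.0, 259.0], [0.4633, -0.0299])]
stop_back [(0.72, [180.0, 406.0], [0.5949, -0.1241]), (0.6, [111.0, 405.0], [0.5931, -0.0565])]
wheel_top [(0.89, [179.0, 406.0], [0.587, -0.1152])]
rack_wall [(0.84, [114.0, 404.0], [0.5993, -0.0613]), (0.27, [181.0, 407.0], [0.6027, -0.1335])]
stopper [(0.59, [113.0, 403.0], [0.597, -0.06]), (0.58, [139.0, 266.0], [0.4539, -0.0775])]
small_stopper [(0.57, [7.0, 251.0], [0.4537, 0.0468])]
```

View pics/w1.png

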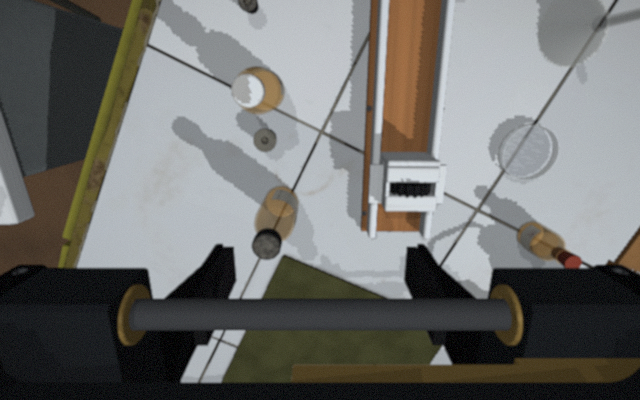

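```bash
python3 - <<'E'
from h import *
p=read_camera("wrist");f=p["frame"].astype(int)
L=[];R=[]
for r in range(4,146,6):
    row=f[r,370:460];b=(row[:,0]-row[:,2])>35
    i=np.where(b)[0]
    # run containing col 415ish
    c=40
    if not b[c]: continue
    a=c
    while b[a-1]:a-=1
    e=c
    while b[e+1]:e+=1
    L.append(at(p,[r+.0,370+a-.5],.028));R.append(at(p,[r,370+e+.5],.008))
L=np.array(L);R=np.array(R)
for n,A in(("L",L),("R",R)):
    print(n,np.polyfit(A[:,1],A[:,0],1),A[[0,-1]].tolist(),np.std(A[:,0]-np.polyval(np.polyfit(A[:,1],A[:,0],1),A[:,1])))
for n,rc,z in [("capT",(242,267),.125),("footT",(199,283),.01),("capW",(90,248),.095),("footW",(93,265),.01),("wheel",(189,412),.0705),("stop top back edge L",(208,386),.0625),("top back R",(208,440),.0625),("front L",(156,387),.0625),("front R",(160,440),.0625)]: print(n,at(p,rc,z))
E
```

```text
L [0.06529704 0.57781459] [[0.5802, 0.0309, 0.028], [0.5713, -0.0922, 0.028]] 0.0003267225553120883
R [0.06930974 0.63016185] [[0.6322, 0.0312, 0.008], [0.6232, -0.0988, 0.008]] 0.00029503436860317284
capT [ 0.4635 -0.1507  0.125 ]
footT [ 0.4648 -0.1501  0.01  ]
capW [ 0.4581 -0.0341  0.095 ]
footW [ 0.4585 -0.0369  0.01  ]
wheel [ 0.5926 -0.1311  0.0705]
stop top back edge L [ 0.5697 -0.1507  0.0625]
top back R [ 0.6215 -0.1545  0.0625]
front L [ 0.5715 -0.1003  0.0625]
front R [ 0.6201 -0.1076  0.0625]
```

```bash
python3 -m crank '[[[-0.59,-0.69,0],[0,0,0]],[[-0.59,-0.69,0],[0,0,0]],[[-0.58,-0.68,0],[0,0,0]],[[0,0,1],[0,0,0]],[[0,0,1],[0,0,0]],[[0,0,1],[0,0,0]],[[0,0,1],[0,0,0]],[[0,0,1],[0,0,0]],[[0,0,1],[0,0,0]],[[0,0,0.68],[0,0,0]],[[0,0,0],[0,0,0]]]' 1
python3 - <<'E'
from h import *
p=read_camera("wrist");save(p,"w2.png")
E
python3 -m crank '[[[0,0,0],[0,0,0]],[[0,0,0],[0,0,0]],[[0,0,0],[0,0,0]],[[0,0,0],[0,0,0]],[[0,0,0],[0,0,0]],[[0,0,0],[0,0,0]],[[0,0,0],[0,0,0]],[[0,0,0],[0,0,0]]]' -1
```

```text
time: 5.47
position: [0.4625, -0.1548, 0.2684]
orientation: [-3.137, -0.001, 1.498]
ft_force: [-0.1, 0.5, -0.1]
finger_gap: 1.001
gripper_force: 0.0
time: 6.18
position: [0.4636, -0.1549, 0.2712]
orientation: [3.142, 0.0, 1.498]
ft_force: [-0.0, -0.5, -0.4]
finger_gap: 0.483
gripper_force: 0.0
```

```bash
python3 -m crank '[[[0.2,0,0],[0,0,0]],[[0,0,0],[0,0,0]],[[0,0,0],[0,0,0]],[[0,0,0],[0,0,0]],[[0,0,0],[0,0,0]],[[0,0,0],[0,0,0]]]' -1
```

```text
time: 6.68
position: [0.4639, -0.1509, 0.271]
orientation: [-3.141, -0.0, 1.498]
ft_force: [1.1, 0.1, -1.5]
finger_gap: 0.205
gripper_force: 29.9
```

View pics/w2.png

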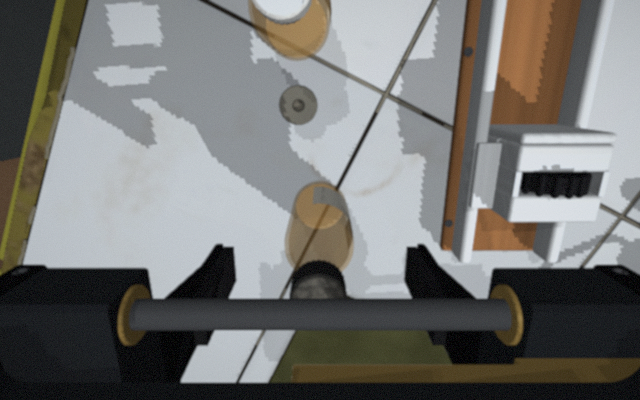

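```bash
python3 -m crank '[[[0,0,-1],[0,0,0]],[[0,0,-1],[0,0,0]],[[0,0,-1],[0,0,0]],[[0,0,-1],[0,0,0]],[[0,0,-1],[0,0,0]],[[0,0,-0.5],[0,0,0]],[[0.97,0.585,0],[0,0,0]],[[0.97,0.585,0],[0,0,0]],[[0.97,0.585,0],[0,0,0]],[[0.97,0.585,0],[0,0,0]],[[0.97,0.585,0],[0,0,0]],[[0.97,0.585,0],[0,0,0]],[[0.97,0.585,0],[0,0,0]],[[0.97,0.585,0],[0,0,0]],[[0.97,0.585,0],[0,0,0]],[[0.97,0.585,0],[0,0,0]],[[0.97,0.585,0],[0,0,0]],[[0,0,0],[0,0,0]],[[0,0,0],[0,0,0]]]'
python3 - <<'E'
from h import *
s=read_state();print(s["position"],s["orientation"],s["finger_gap"],s["gripper_force"])
p=read_camera("wrist");save(p,"w3.png")
for y in(.08,.09,.1):print(y,[pix(p,[.604+.067*y+dx,y,z]).tolist() for dx,z in((-.02,.08),(.02,.08),(0,.01))])
E
```

```text
time: 8.27
position: [0.608, 0.0539, 0.3801]
orientation: [-3.14, -0.001, 1.5]
ft_force: [0.3, -0.1, -2.1]
finger_gap: 0.208
gripper_force: 29.9
[0.60795639 0.05389125 0.3801168 ] [-3.14007840e+00 -7.88835242e-04  1.50041497e+00] 0.2076649580845806 29.89193334542506
0.08 [[169.1, 294.4], [165.7, 343.8], [152.8, 319.3]]
0.09 [[156.8, 294.0], [153.3, 344.0], [142.7, 319.3]]
0.1 [[144.2, 293.7], [140.6, 344.2], [132.4, 319.2]]
```

View pics/w3.png

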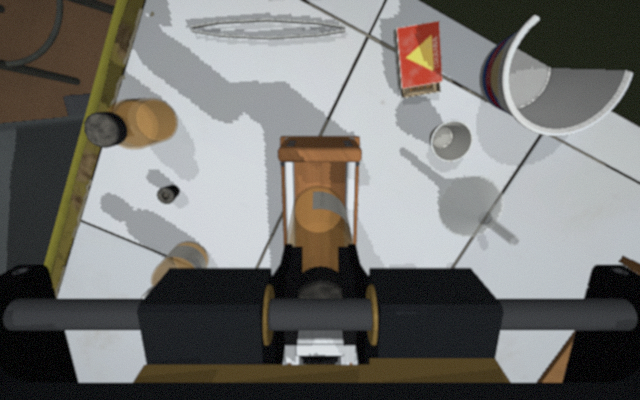

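```bash
python3 -m crank '[[[0.5,0,0.5],[0,0,0]],[[0,0,1],[0,0,0]],[[0,0,1],[0,0,0]],[[0,0,1],[0,0,0]],[[0,0,0.8],[0,0,0]],[[0,0,0.4],[0,0,0]],[[0,0,0.28],[0,0,0]],[[0,0,0],[0,0,0]],[[0,0,0],[0,0,0]]]'
python3 - <<'E'
from h import *
p=read_camera("scene");f=p["frame"][190:300,230:370,::-1]
cv2.imwrite("pics/s4.png",cv2.resize(f,None,fx=5,fy=5,interpolation=2))
E
```

```text
time: 9.07
position: [0.6086, 0.0626, 0.2821]
orientation: [3.141, -0.0, 1.498]
ft_force: [-0.8, -0.1, -1.2]
finger_gap: 0.205
gripper_force: 29.9
```

View pics/s4.png

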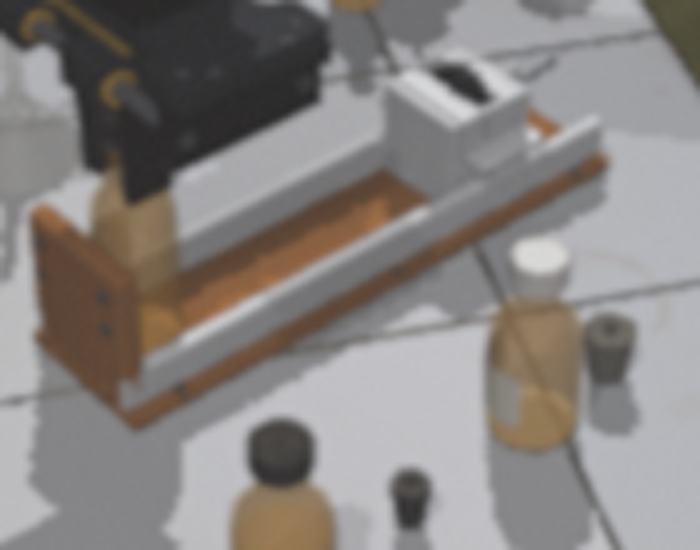

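```bash
python3 -m crank '[[[0,0,0.1],[0,0,0]],[[0,0,0.05],[0,0,0]],[[0,0,0],[0,0,0]],[[0,0,0],[0,0,0]]]'; python3 -m crank '[[[0,0,0],[0,0,0]],[[0,0,0],[0,0,0]],[[0,0,0],[0,0,0]],[[0,0,0],[0,0,0]],[[0,0,0],[0,0,0]],[[0,0,-0.5],[0,0,0]],[[0,0,-1],[0,0,0]],[[0,0,-1],[0,0,0]],[[0,0,-1],[0,0,0]],[[0,0,0],[0,0,0]]]' 0.3
```

```text
time: 9.45
position: [0.6087, 0.0626, 0.279]
orientation: [3.141, -0.0, 1.498]
ft_force: [0.4, -0.1, 0.2]
finger_gap: 0.205
gripper_force: 29.9
time: 10.28
position: [0.6095, 0.0631, 0.3537]
orientation: [3.135, -0.001, 1.498]
ft_force: [1.6, 0.7, 0.4]
finger_gap: 0.648
gripper_force: 0.0
```

```bash
python3 -m crank '[[[-0.676,-0.895,0],[0,0,0]],[[-0.676,-0.895,0],[0,0,0]],[[-0.676,-0.895,0],[0,0,0]],[[-0.676,-0.895,0],[0,0,0]],[[-0.676,-0.895,0],[0,0,0]],[[-0.676,-0.895,0],[0,0,0]],[[-0.676,-0.895,0],[0,0,0]],[[-0.676,-0.895,0],[0,0,0]],[[0,0,0.8],[0,0,0]],[[0,0,0],[0,0,0]],[[0,0,0],[0,0,0]]]' 0.6
python3 - <<'E'
from h import *
p=read_camera("wrist");t=read_camera("top")
for pp in(p,t):
  for q,z in dict(bottle_white=.07,bottle_tall=.07,bottle_black=.07,stop_face=.05).items():
    r=look_for(pp,q);print(q,[(round(x["score"],2),np.round(x["at"]).tolist(),at(pp,x["at"],z)[:2].tolist()) for x in r[:2]])
print(read_state()["position"],read_state()["orientation"])
a=p["frame"][:,:,::-1];b=cv2.resize(t["frame"][150:280,200:380,::-1],None,fx=4,fy=4)[:,:]
cv2.imwrite("pics/w5.png",a);cv2.imwrite("pics/t5.png",b)
E
```

```text
time: 11.2
position: [0.4577, -0.0347, 0.3327]
orientation: [-3.141, -0.0, 1.498]
ft_force: [0.8, 0.7, -0.4]
finger_gap: 0.804
gripper_force: 0.0
bottle_white [(0.74, [196.0, 318.0], [0.4576, -0.0215])]
bottle_tall [(0.65, [260.0, 465.0], [0.5658, -0.0805]), (0.63, [50.0, 555.0], [0.6147, 0.0639])]
bottle_black [(0.72, [8.0, 294.0], [0.4523, 0.0991])]
stop_face [(0.74, [258.0, 464.0], [0.5731, -0.0896])]
bottle_white []
bottle_tall [(0.56, [183.0, 262.0], [0.6205, 0.0698]), (0.16, [146.0, 379.0], [0.738, -0.2085])]
bottle_black []
stop_face [(0.89, [202.0, 341.0], [0.593, -0.1248]), (0.38, [164.0, 420.0], [0.7067, -0.3156])]
[ 0.45796595 -0.03480546  0.33263486] [ 3.14156679e+00 -1.61439920e-04  1.49818571e+00]
```

View pics/w5.png

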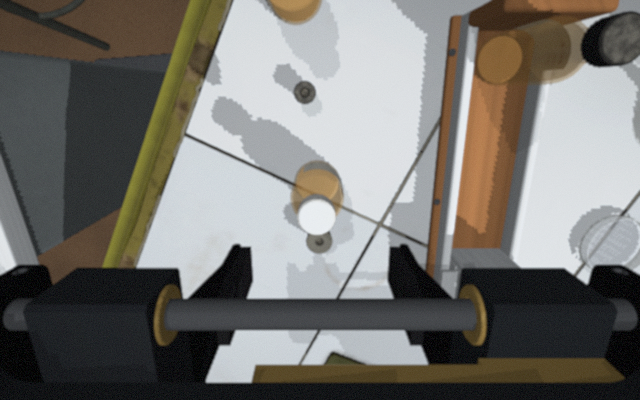

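```bash
python3 - <<'E'
from h import *
p=read_camera("wrist")
print(at(p,(216,317),.095),at(p,(187,318),.035),at(p,(241,319),.024))
print("tall cap",at(p,(38,612),.133),at(p,(56,502),.01))
E
```

```text
[ 0.4573 -0.0279  0.095 ] [ 0.4579 -0.0245  0.035 ] [ 0.4548 -0.0771  0.024 ]
tall cap [0.6017 0.0634 0.133 ] [0.611  0.0656 0.01  ]
```

```bash
python3 -m crank '[[[0.2,0,1],[0,0,0]],[[0,0,1],[0,0,0]],[[0,0,1],[0,0,0]],[[0,0,0.9],[0,0,0]],[[0,0,0.56],[0,0,0]],[[0,0,0],[0,0,0]]]' 0.3
python3 -m crank '[[[0,0,0],[0,0,0]],[[0,0,0],[0,0,0]],[[0,0,0],[0,0,0]],[[0,0,0],[0,0,0]],[[0,0,0],[0,0,0]],[[0,0,0],[0,0,0]],[[0,0,0],[0,0,0]],[[0,0,0],[0,0,0]]]' -1
```

```text
time: 12.25
position: [0.4572, -0.0309, 0.2413]
orientation: [-3.138, -0.0, 1.498]
ft_force: [-0.9, -0.5, 0.0]
finger_gap: 0.652
gripper_force: 0.0
time: 12.92
position: [0.4581, -0.0309, 0.2434]
orientation: [3.142, 0.0, 1.498]
ft_force: [-0.6, 0.6, 0.9]
finger_gap: 0.221
gripper_force: 29.8
```

```bash
python3 -m crank '[[[0,0,-0.8],[0,0,0]],[[0,0,-1],[0,0,0]],[[0,0,-1],[0,0,0]],[[0,0,-1],[0,0,0]],[[0,0,-0.7],[0,0,0]],[[0.328,0.895,0],[0,0,0]],[[0.328,0.895,0],[0,0,0]],[[0.328,0.895,0],[0,0,0]],[[0.328,0.895,0],[0,0,0]],[[0.328,0.895,0],[0,0,0]],[[0.328,0.895,0],[0,0,0]],[[0.328,0.895,0],[0,0,0]],[[0.328,0.895,0],[0,0,0]],[[0,0,0],[0,0,0]],[[0,0,0.8],[0,0,0]],[[0,0,1],[0,0,0]],[[0,0,0],[0,0,0]]]'
python3 - <<'E'
from h import *
p=read_camera("scene");f=p["frame"][170:280,220:380,::-1]
cv2.imwrite("pics/s6.png",cv2.resize(f,None,fx=4,fy=4,interpolation=2))
E
```

```text
time: 14.33
position: [0.6032, 0.0106, 0.2935]
orientation: [-3.136, 0.0, 1.498]
ft_force: [-0.0, 0.1, -2.1]
finger_gap: 0.225
gripper_force: 29.8
```

View pics/s6.png

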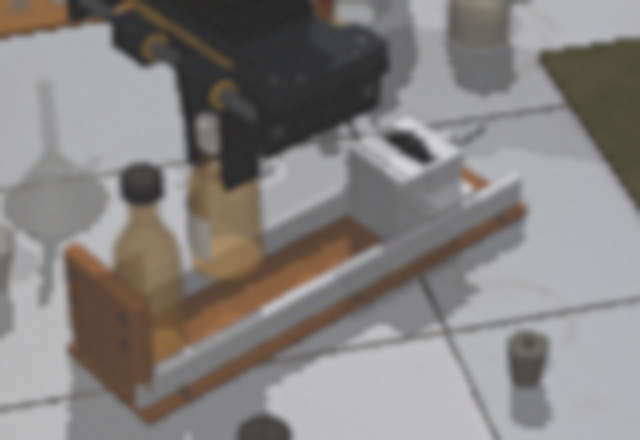

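```bash
python3 -m crank '[[[0,0,1],[0,0,0]],[[0,0,0.7],[0,0,0]],[[0,0,0.3],[0,0,0]],[[0,0,0.1],[0,0,0]],[[0,0,0],[0,0,0]],[[0,0,0],[0,0,0]]]'
```

```text
time: 14.88
position: [0.6051, 0.0111, 0.2566]
orientation: [3.14, -0.0, 1.498]
ft_force: [0.9, 0.3, -0.8]
finger_gap: 0.225
gripper_force: 29.8
```

```bash
python3 -m crank '[[[0,0,0.2],[0,0,0]],[[0,0,0.05],[0,0,0]],[[0,0,0],[0,0,0]],[[0,0,0],[0,0,0]]]'; python3 -m crank '[[[0,0,0],[0,0,0]],[[0,0,0],[0,0,0]],[[0,0,0],[0,0,0]],[[0,0,0],[0,0,0]],[[0,0,0],[0,0,0]],[[0,0,-0.5],[0,0,0]],[[0,0,-1],[0,0,0]],[[0,0,-1],[0,0,0]],[[0,0,-1],[0,0,0]],[[0,0,-0.8],[0,0,0]],[[0,0,0],[0,0,0]]]' 0.3
```

```text
time: 15.22
position: [0.6051, 0.0112, 0.2514]
orientation: [3.14, -0.0, 1.498]
ft_force: [-1.2, -1.8, 5.7]
finger_gap: 0.222
gripper_force: 29.7
time: 16.13
position: [0.6057, 0.0114, 0.3409]
orientation: [3.136, -0.0, 1.498]
ft_force: [0.2, 0.4, 0.6]
finger_gap: 0.647
gripper_force: 0.0
```

```bash
python3 -m crank '[[[0.529,-0.894,0],[0,0,0]],[[0.529,-0.894,0],[0,0,0]],[[0.529,-0.894,0],[0,0,0]],[[0.529,-0.894,0],[0,0,0]],[[0.529,-0.894,0],[0,0,0]],[[0.529,-0.894,0],[0,0,0]],[[0.529,-0.894,0],[0,0,0]],[[0.529,-0.894,0],[0,0,0]],[[0.529,-0.894,0],[0,0,0]],[[0,0,0],[0,0,0]],[[0,0,0],[0,0,0]]]' 0.6
python3 - <<'E'
from h import *
p=read_camera("wrist")
r=look_for(p,"bottle_black");print([(x["score"],x["at"],at(p,x["at"],.07)) for x in r])
print("exp",pix(p,[.452,.118,.096]),pix(p,[.452,.118,.05]),read_state()["position"])
f=p["frame"][100:300,200:440,::-1];cv2.imwrite("pics/w7.png",cv2.resize(f,None,fx=2,fy=2))
E
```

```text
time: 17.05
position: [0.4506, 0.1183, 0.3366]
orientation: [3.141, 0.001, 1.5]
ft_force: [1.6, -0.8, 1.1]
finger_gap: 0.801
gripper_force: 0.0
[(0.96, [196.6, 316.4], array([0.4498, 0.1295, 0.07  ]))]
exp [224.  320.7] [203.  320.5] [0.4515756  0.11721576 0.33651373]
```

View pics/w7.png

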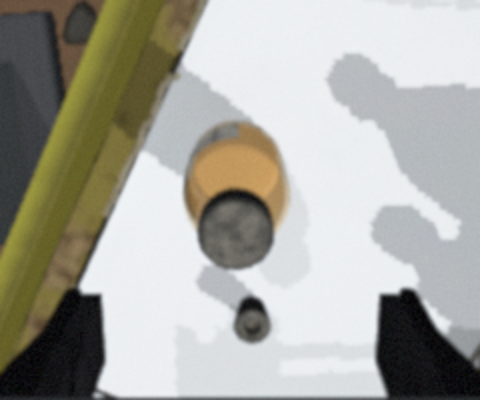

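```bash
python3 -m crank '[[[0.2,-0.05,1],[0,0,0]],[[0,0,1],[0,0,0]],[[0,0,1],[0,0,0]],[[0,0,1],[0,0,0]],[[0,0,0.6],[0,0,0]],[[0,0,0],[0,0,0]]]' 0.3
python3 -m crank '[[[0,0,0],[0,0,0]],[[0,0,0],[0,0,0]],[[0,0,0],[0,0,0]],[[0,0,0],[0,0,0]],[[0,0,0],[0,0,0]],[[0,0,0],[0,0,0]],[[0,0,0],[0,0,0]],[[0,0,0],[0,0,0]]]' -1
```

```text
time: 17.65
position: [0.45, 0.1209, 0.242]
orientation: [-3.137, 0.0, 1.497]
ft_force: [-1.1, -0.8, -0.6]
finger_gap: 0.653
gripper_force: 0.0
time: 18.32
position: [0.4505, 0.1219, 0.2447]
orientation: [3.141, -0.0, 1.498]
ft_force: [-1.9, 0.7, 4.0]
finger_gap: 0.229
gripper_force: 30.0
```

```bash
python3 -m crank '[[[0,0,-0.8],[0,0,0]],[[0,0,-1],[0,0,0]],[[0,0,-1],[0,0,0]],[[0,0,-1],[0,0,0]],[[0,0,-0.8],[0,0,0]],[[-1,0.3,0],[0,0,0]],[[-1,0.3,0],[0,0,0]],[[-1,0.3,0],[0,0,0]],[[-1,0.3,0],[0,0,0]],[[-0.86,0.9,0],[0,0,0]],[[-0.86,0.9,0],[0,0,0]],[[-0.86,0.9,0],[0,0,0]],[[-0.85,0.9,0],[0,0,0]],[[0,0.83,0],[0,0,0]],[[0,0.83,0],[0,0,0]],[[0,0.83,0],[0,0,0]],[[0,0.82,0],[0,0,0]],[[0,0,0.5],[0,0,0]],[[0,0,0.5],[0,0,0]],[[0,0,0],[0,0,0]]]'
python3 -c "
from h import *
s=read_state();print(s['position'],s['orientation'])
p=read_camera('wrist');save(p,'w8.png')"
```

```text
time: 19.98
position: [0.6, -0.0382, 0.3132]
orientation: [-3.137, -0.0, 1.498]
ft_force: [-1.1, 0.1, -1.8]
finger_gap: 0.225
gripper_force: 30.0
[ 0.6000275  -0.03824135  0.31317455] [-3.13674993e+00 -5.34661938e-05  1.49830043e+00]
```

View pics/w8.png

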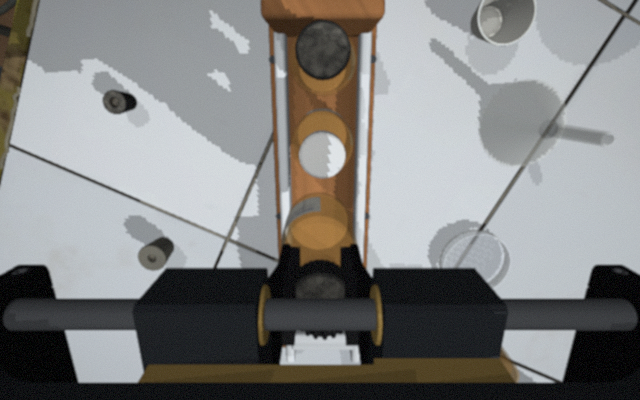

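```bash
python3 -m crank '[[[0,0,1],[0,0,0]],[[0,0,1],[0,0,0]],[[0,0,0.7],[0,0,0]],[[0,0,0.2],[0,0,0]],[[0,0,0],[0,0,0]],[[0,0,0],[0,0,0]]]'
```

```text
time: 20.53
position: [0.6014, -0.0382, 0.2592]
orientation: [3.141, 0.0, 1.498]
ft_force: [0.5, -0.7, -0.4]
finger_gap: 0.232
gripper_force: 30.0
```

```bash
python3 -m crank '[[[0,0,0.2],[0,0,0]],[[0,0,0.1],[0,0,0]],[[0,0,0.03],[0,0,0]],[[0,0,0],[0,0,0]],[[0,0,0],[0,0,0]]]'; python3 -m crank '[[[0,0,0],[0,0,0]],[[0,0,0],[0,0,0]],[[0,0,0],[0,0,0]],[[0,0,0],[0,0,0]],[[0,0,0],[0,0,0]],[[0,0,-0.5],[0,0,0]],[[0,0,-1],[0,0,0]],[[0,0,-1],[0,0,0]],[[0,0,-1],[0,0,0]],[[0,0,0],[0,0,0]]]' 0.3
python3 - <<'E'
from h import *
print(read_state()["position"],read_state()["orientation"])
for c in("top","scene","wrist"):
  p=read_camera(c)
  for q,z in dict(bottle_white=.075,bottle_tall=.1,bottle_black=.075,wheel_top=.0705,stop_back=.04).items():
    r=look_for(p,q);print(c,q,[(round(x["score"],2),at(p,x["at"],z)[:2].tolist()) for x in r[:2]])
E
```

```text
time: 20.95
position: [0.6017, -0.0382, 0.2527]
orientation: [3.14, 0.0, 1.498]
ft_force: [-2.1, 0.1, 5.1]
finger_gap: 0.229
gripper_force: 30.0
time: 21.78
position: [0.6026, -0.0379, 0.3268]
orientation: [3.135, -0.0, 1.498]
ft_force: [0.7, 0.5, 1.1]
finger_gap: 0.644
gripper_force: 0.0
[ 0.60262874 -0.03794024  0.32680824] [ 3.13521860e+00 -3.10698204e-05  1.49813971e+00]
top bottle_white []
top bottle_tall []
top bottle_black [(0.45, [0.7347, -0.2094])]
top wheel_top [(0.96, [0.5949, -0.1389])]
top stop_back [(0.86, [0.6001, -0.1283])]
scene bottle_white [(0.89, [0.5815, 0.0371])]
scene bottle_tall [(0.78, [0.5887, 0.0712])]
scene bottle_black [(0.9, [0.5827, -0.0169])]
scene wheel_top [(0.84, [0.5694, -0.1001]), (0.58, [0.6106, 0.0533])]
scene stop_back [(0.71, [0.5912, -0.1182])]
wrist bottle_white [(0.75, [0.6047, 0.0175])]
wrist bottle_tall [(0.74, [0.608, 0.0621])]
wrist bottle_black [(0.6, [0.6036, -0.0314])]
wrist wheel_top [(0.94, [0.598, -0.0922])]
wrist stop_back [(0.74, [0.595, -0.1094]), (0.46, [0.6061, 0.0125])]
```

```bash
python3 -m crank '[[[-1,0,0],[0,0,0]],[[-1,0,0],[0,0,0]],[[-1,0,0],[0,0,0]],[[-1,0,0],[0,0,0]],[[-1,0,0],[0,0,0]],[[-1,0,0],[0,0,0]],[[-1,0,0],[0,0,0]],[[-0.2,0,0],[0,0,0]],[[0,0,0],[0,0,0]],[[0,0,0],[0,0,0]],[[0,0,0.6],[0,0,0]],[[0,0,1],[0,0,0]],[[0,0,1],[0,0,0]],[[0,0,0],[0,0,0]]]' -1
python3 - <<'E'
from h import *
p=read_camera("wrist");print(read_state()["position"])
for q,z in dict(wheel_top=.0705,stop_back=.04).items():
    r=look_for(p,q);print(q,[(round(x["score"],2),at(p,x["at"],z)[:2].tolist(),x["at"]) for x in r[:2]])
print(pix(p,[.5952,-.131,.0705]),pix(p,[.5937,-.1535,.0625]))
E
```

```text
time: 23.85
position: [0.5896, -0.1801, 0.2651]
orientation: [-3.136, -0.002, 1.5]
ft_force: [-2.0, 0.7, -0.9]
finger_gap: 0.004
gripper_force: 0.0
[ 0.59020272 -0.18034914  0.26723521]
wheel_top [(0.68, [0.5961, -0.1203], [144.4, 325.4])]
stop_back [(0.88, [0.5953, -0.1257], [146.4, 324.1]), (0.41, [0.596, -0.1095], [117.7, 323.5])]
[165.9 324.9] [203.9 324.8]
```

```bash
python3 -m crank '[[[-0.1,0.05,1],[0,0,0]],[[0,0,0.9],[0,0,0]],[[0,0,0.4],[0,0,0]],[[0,0,0],[0,0,0]],[[0,0,0],[0,0,0]]]'
```

```text
time: 24.42
position: [0.5922, -0.1837, 0.2246]
orientation: [3.141, -0.0, 1.498]
ft_force: [-0.3, -0.4, 1.4]
finger_gap: 0.002
gripper_force: 0.0
```

```bash
python3 -m crank '[[[0.4,0,0],[0,0,0]],[[0.4,0,0],[0,0,0]],[[0.2,0,0],[0,0,0]],[[0.2,0,0],[0,0,0]],[[0.2,0,0],[0,0,0]],[[0.2,0,0],[0,0,0]],[[0.2,0,0],[0,0,0]],[[0.2,0,0],[0,0,0]],[[0.2,0,0],[0,0,0]],[[0.2,0,0],[0,0,0]],[[0.2,0,0],[0,0,0]],[[0.2,0,0],[0,0,0]]]'
python3 -m crank '[[[0.2,0,0],[0,0,0]],[[0.2,0,0],[0,0,0]],[[0.2,0,0],[0,0,0]],[[0.2,0,0],[0,0,0]],[[0.2,0,0],[0,0,0]]]'
```

```text
time: 25.42
position: [0.5959, -0.1277, 0.2237]
orientation: [-3.142, -0.0, 1.498]
ft_force: [1.0, -2.8, 2.0]
finger_gap: 0.004
gripper_force: 1.1
time: 25.83
position: [0.5973, -0.1081, 0.2237]
orientation: [-3.141, 0.0, 1.498]
ft_force: [0.1, -4.2, 2.3]
finger_gap: 0.004
gripper_force: 2.1
```

```bash
python3 -m crank '[[[0.15,0,0],[0,0,0]],[[0.15,0,0],[0,0,0]],[[0.15,0,0],[0,0,0]]]'
python3 -m crank '[[[0.1,0,0],[0,0,0]],[[0.1,0,0],[0,0,0]]]'
python3 -m crank '[[[0.1,0,0],[0,0,0]],[[0.1,0,0],[0,0,0]]]'
```

```text
time: 26.08
position: [0.598, -0.0989, 0.2237]
orientation: [-3.141, 0.0, 1.498]
ft_force: [-0.1, -3.8, 2.0]
finger_gap: 0.009
gripper_force: 1.8
time: 26.25
position: [0.5983, -0.0951, 0.2237]
orientation: [-3.141, 0.0, 1.498]
ft_force: [-0.3, -6.2, 3.0]
finger_gap: 0.005
gripper_force: 3.7
time: 26.42
position: [0.5983, -0.0939, 0.2238]
orientation: [-3.141, 0.004, 1.496]
ft_force: [-0.9, -16.6, 2.8]
finger_gap: 0.011
gripper_force: 8.5
```

```bash
python3 -m crank '[[[0.05,0,0],[0,0,0]],[[0.05,0,0],[0,0,0]],[[0,0,0],[0,0,0]],[[0,0,0],[0,0,0]]]'
```

```text
time: 26.75
position: [0.5983, -0.0936, 0.2238]
orientation: [-3.141, 0.005, 1.494]
ft_force: [-0.6, -16.7, 2.3]
finger_gap: 0.003
gripper_force: 8.5
```

```bash
python3 -m crank '[[[0.15,0,0],[0,0,0]],[[0.15,0,0],[0,0,0]],[[0,0,0],[0,0,0]]]'
```

```text
time: 27.0
position: [0.5984, -0.092, 0.2239]
orientation: [-3.141, 0.011, 1.49]
ft_force: [-2.5, -31.1, 3.8]
finger_gap: 0.004
gripper_force: 15.5
```

```bash
python3 -m crank '[[[-0.7,0,0],[0,0,0]],[[-0.5,0,0],[0,0,0]],[[0,0,-1],[0,0,0]],[[0,0,-1],[0,0,0]],[[0,0,-0.6],[0,0,0]],[[0,0,0],[0,0,0]],[[0,0,0],[0,0,0]]]'
python3 - <<'E'
from h import *
print(read_state()["position"],read_state()["orientation"])
for c in("top","scene","wrist"):
  p=read_camera(c);save(p,"c_%s.png"%c)
  for q,z in dict(bottle_white=.075,bottle_tall=.1,bottle_black=.075,wheel_top=.0705,stop_back=.04).items():
    r=look_for(p,q);print(c,q,[(round(x["score"],2),at(p,x["at"],z)[:2].tolist(),np.round(x["at"]).tolist()) for x in r[:1]])
E
```

```text
time: 27.58
position: [0.5976, -0.1064, 0.2759]
orientation: [3.141, -0.001, 1.499]
ft_force: [-0.2, 0.2, -0.6]
finger_gap: 0.003
gripper_force: 0.0
[ 0.59760139 -0.10640441  0.27594484] [ 3.14059857e+00 -5.03825819e-04  1.49891445e+00]
top bottle_white [(0.73, [0.6043, 0.0201], [191.0, 282.0])]
top bottle_tall [(0.58, [0.6048, 0.0626], [187.0, 262.0])]
top bottle_black [(0.59, [0.597, -0.0133], [195.0, 295.0])]
top wheel_top []
top stop_back []
scene bottle_white [(0.9, [0.5874, 0.0519], [237.0, 266.0])]
scene bottle_tall [(0.36, [0.5442, -0.0127], [224.0, 302.0])]
scene bottle_black [(0.96, [0.5812, 0.0002], [228.0, 286.0])]
scene wheel_top [(0.73, [0.5688, -0.0394], [224.0, 302.0])]
scene stop_back [(0.88, [0.6009, -0.064], [224.0, 300.0])]
wrist bottle_white [(0.64, [0.6016, 0.0127], [11.0, 308.0])]
wrist bottle_tall []
wrist bottle_black [(0.92, [0.5988, -0.0134], [72.0, 307.0])]
wrist wheel_top [(0.73, [0.6003, -0.0547], [155.0, 317.0])]
wrist stop_back [(0.95, [0.6014, -0.0584], [152.0, 319.0])]
```

```bash
python3 -m crank '[[[0.8,-0.3,0],[0,0,0]],[[0.8,-0.3,0],[0,0,0]],[[0.67,-0.05,0],[0,0,0]],[[0,0,0],[0,0,0]],[[0,0,0.7],[0,0,0]],[[0,0,0.2],[0,0,0]],[[0,0,0],[0,0,0]],[[0,0,0],[0,0,0]]]'
```

```text
time: 29.15
position: [0.5878, -0.0615, 0.2576]
orientation: [-3.141, 0.0, 1.497]
ft_force: [0.5, -1.2, -1.1]
finger_gap: 0.004
gripper_force: 0.0
```

Tip at 0.0756; x is −12 mm from the crown. Descend until contact.

```bash
python3 -m crank '[[[0,0,0.15],[0,0,0]],[[0,0,0.1],[0,0,0]],[[0,0,0],[0,0,0]]]';python3 -m crank '[[[0,0,0.1],[0,0,0]],[[0,0,0],[0,0,0]]]'
```

```text
time: 29.4
position: [0.5877, -0.0611, 0.2526]
orientation: [-3.141, 0.0, 1.498]
ft_force: [0.2, 0.0, 0.3]
finger_gap: 0.003
gripper_force: 0.0
time: 29.57
position: [0.588, -0.061, 0.2516]
orientation: [3.141, 0.0, 1.498]
ft_force: [-2.4, -0.0, 6.6]
finger_gap: 0.002
gripper_force: 3.3
```

```bash
python3 -m crank '[[[0,0.2,0],[0,0,0]],[[0,0.2,0],[0,0,0]],[[0,0.2,0],[0,0,0]]]';python3 -m crank '[[[0,0.2,0],[0,0,0]],[[0,0.2,0],[0,0,0]]]';python3 -m crank '[[[0,0.2,0],[0,0,0]],[[0,0.2,0],[0,0,0]]]'
```

```text
time: 29.82
position: [0.6006, -0.0619, 0.2526]
orientation: [3.139, 0.0, 1.498]
ft_force: [-1.4, -0.6, 12.6]
finger_gap: -0.001
gripper_force: 6.3
time: 29.98
position: [0.6085, -0.0624, 0.2519]
orientation: [3.139, 0.0, 1.498]
ft_force: [-0.8, 0.1, 1.3]
finger_gap: 0.007
gripper_force: 0.6
time: 30.15
position: [0.6158, -0.063, 0.2506]
orientation: [-3.141, 0.0, 1.498]
ft_force: [-0.5, 0.0, -0.0]
finger_gap: 0.003
gripper_force: 0.5
```

```bash
python3 -m crank '[[[0,0,-0.6],[0,0,0]],[[0,-0.6,0],[0,0,0]],[[0,-0.6,0],[0,0,0]],[[0.1,0,0],[0,0,0]],[[0,0,0.4],[0,0,0]],[[0,0,0.15],[0,0,0]],[[0,0,0],[0,0,0]],[[0,0,0],[0,0,0]]]'
python3 -m crank '[[[0,0.2,0],[0,0,0]],[[0,0.2,0],[0,0,0]]]';python3 -m crank '[[[0,0.2,0],[0,0,0]]]';python3 -m crank '[[[0,0.2,0],[0,0,0]]]'
```

```text
time: 30.82
position: [0.5925, -0.0591, 0.2522]
orientation: [3.141, -0.0, 1.498]
ft_force: [-3.3, 0.3, 8.6]
finger_gap: 0.005
gripper_force: 4.3
time: 30.98
position: [0.5966, -0.0592, 0.2514]
orientation: [-3.128, 0.001, 1.498]
ft_force: [-44.3, 3.8, 39.5]
finger_gap: 0.003
gripper_force: 22.8
time: 31.07
position: [0.599, -0.0593, 0.251]
orientation: [-3.122, 0.002, 1.498]
ft_force: [-55.4, 4.4, 49.5]
finger_gap: 0.004
gripper_force: 32.3
time: 31.15
position: [0.6033, -0.0599, 0.2514]
orientation: [-3.124, 0.002, 1.498]
ft_force: [-5.1, -0.3, 14.2]
finger_gap: 0.004
gripper_force: 9.0
```

```bash
python3 -m crank '[[[0,0,-0.8],[0,0,0]],[[0,0,-1],[0,0,0]],[[-0.7,-0.17,-0.4],[0,0,0]],[[-0.8,-0.17,0],[0,0,0]],[[-0.8,-0.17,0],[0,0,0]],[[0,0,0.9],[0,0,0]],[[0,0,0],[0,0,0]],[[0,0,0],[0,0,0]]]'
python3 - <<'E'
from h import *
print(read_state()["position"],read_state()["orientation"])
a=cv2.imread("pics/c_scene.png");p=read_camera("scene");b=p["frame"][:,:,::-1].copy();save(p,"d_scene.png")
g=lambda i:cv2.cvtColor(i,cv2.COLOR_BGR2GRAY).astype(np.float32)
A,B=g(a),g(b)
for n,(r,c,h,w) in dict(stop=(218,285,24,26),stopfront=(225,284,16,12),tall=(225,235,30,18),white=(225,255,30,20),black=(215,277,25,18),rack_static=(250,250,20,30)).items():
    print(n,cv2.phaseCorrelate(A[r:r+h,c:c+w].copy(),B[r:r+h,c:c+w].copy()),np.abs(A-B)[r:r+h,c:c+w].mean())
w=read_camera("wrist");save(w,"d_wrist.png")
for q,z in dict(bottle_black=.075,wheel_top=.0705,stop_back=.04).items():
    r=look_for(w,q);print(q,[(round(x["score"],2),at(w,x["at"],z)[:2].tolist(),np.round(x["at"],1).tolist()) for x in r[:1]])
E
```

```text
time: 31.82
position: [0.5942, -0.1053, 0.2766]
orientation: [-3.139, -0.001, 1.498]
ft_force: [-0.1, -0.4, 0.1]
finger_gap: 0.009
gripper_force: 0.0
[ 0.59424157 -0.10529907  0.27661636] [-3.13913343e+00 -9.02840288e-04  1.49809339e+00]
stop ((0.872956828616891, 0.34179704237331343), 0.9472865094373255) 1.8958334
stopfront ((-0.04226539377216021, 0.00891824874993219), 0.9975313699493805) 0.59375
tall ((0.06234249373792977, 0.015965580511471344), 0.9937470936112933) 0.5222222
white ((0.10782663850640617, -0.11678631669631656), 1.0182788624366124) 0.63
black ((0.28071245141379286, 0.5367110752516275), 0.9753782078954909) 1.36
rack_static ((0.01258338503930645, 0.04698770152556975), 1.0050362221399942) 0.52666664
bottle_black [(0.74, [0.5994, -0.0131], [76.1, 315.1])]
wheel_top [(0.89, [0.5996, -0.0532], [156.1, 321.4])]
stop_back []
```

```bash
python3 -c "
from rig import *
print(finish_job())"
```

```text
the job is handed in; nothing more can be done
None
```

I handed the job in at about 32 s: the three bottles stand upright in the rack with the tall one next to the end wall, the stop is pushed hard up against the row (about 31 N against a firm end), and the thumbwheel is rolled to what I took from the force (about 55 N) as its end stop; no verdict was returned.

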